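# Knock the jammed milling balls out of the bottle's neck

### The arm

A 6-joint arm with a two-finger parallel gripper is mounted at the origin on the work surface. World frame = base frame: x ahead of the robot, y to its left, z up, the work surface at z = 0. Lengths are in m, angles in rad, forces in N, time in s.
With the tool pointing down it reaches from about 0.325 to 0.9 m from the base axis. Payload 6.1 kg.
Tool frame: the origin (TCP) lies at the very end of the fingers, on their centre line; the grasp point (between the pads) lies 19 mm behind it; z points along the fingers, x is the direction in which the jaws open and shut, and the axes are right-handed (so a half turn about z gives the same grasp; the last joint's range is limited). The gripper opens to 87 mm and grips with 3 to 60 N. Pads are 19 mm wide; open, the fingers measure 117 mm over their backs; the gripper's body (75 mm by 190 mm) begins 51 mm behind the grasp point.
Start: joints at [1.092, 0.22, 1.526, -0, 1.395, -0.126], TCP at [0.216, 0.586, 0.223] pointing down, gripper open.
Joint ranges: [-2.98, 2.98], [-0.91, 2.08], [0.09, 2.57], [-1.24, 4.39], [0.2, 2.65], [-2.68, 2.68]. Speed limits (rad/s): [2.57, 2.57, 3.01, 3.14, 3.14, 3.14].

### API

Orientations are given as a unit quaternion [x, y, z, w].
In Python, from bench import ctrl gives the robot as it stands.
- The arm moves only by the tool carry_out, never from a script. Its argument "motion" is a list that holds one entry, the list of rows, each a list of 7 numbers: the turn, a rotation vector about the tool's x, y, z in degrees, then the shift along the tool's x, y, z in cm, then the opening, from 0 (shut) to 1 (fully open). A call has exactly 5 rows; each row shifts and turns the pose as measured when the row begins, along the tool's axes as they then stand; what a row does not reach is not made up. A row lasts 1/8 s, in which the tool goes at most 62.5 mm and 10.7 degrees, less where a joint would pass 70% of its speed; a pose out of reach is approached as far as the arm can. A call is refused whole if a number of a shift passes 6.25 or a number of a turn 10.7, either way. A call with a gripper value outside its range is refused whole. The fingers move at their own pace and stop on an object; the grip force is fixed at half the most. Time passes only in rows, so rows that do not move let the fingers close, or fill a call up. It gives the time, the measured TCP pose, the force and the opening at its end, in the units of the state.
- ctrl.observe(): the state, without advancing time (a new reading comes with each control period).
- ctrl.capture(name): name is "scene" or "top" or "wrist"; returns a dict with "frame" (420x560x3 uint8, red, green, blue), "vertical_fov" (degrees; the focal length in pixels is half the picture's height over the tangent of half this angle, whatever the lens; pixels are square), "cx", "cy" (the principal point, pixels), "cam_to_world" (4x4, takes a point from camera to world coordinates). Camera axes: x right, y down, z forward; pixel columns grow to the right and rows downward; lengths in m; the calibration is good to about 2 mm. The wrist camera is an equidistant fisheye: a pixel r from the principal point sees the ray r / f radians off the axis. A picture is of the moment at which its call begins. There is no depth.
- ctrl.finish_job(): hands the job in, once; it reports no verdict.
Trained networks look in a picture, given as the dict that the camera call returned (one of the last four; its "shot" number tells which), for a name from the list of things; names that differ only in an ending like _2 or _b are one class to them, and where a whole thing is asked for, a point or a joint stands for the part that bears it (a point fixed in the world has none). Each returns a list of dicts, best first, with "conf" (0 to 1); they miss things now and then, are a little off and sometimes report something else, mostly with a low value. They report only what shows in the picture. A call takes as long as a camera call.
- ctrl.cut_out(picture, target): "mask" (420x560 bool, what is visible of it) and "rect" ([left, top, right, bottom] in pixels, round what is visible of it).
- ctrl.mark_of(picture, target): "position" ([row, column] in pixels: a listed point, or the origin of a listed thing).
The state is a dict: "time_s": time; "joints": joint angles; "joint_velocities": joint speeds; "joint_efforts": joint torques, N m; "eef_pos": TCP position; "tool_rot": TCP orientation; "wrist_force": force on the tool from outside, world axes, zero at the start; "wrist_torque": the same for the moment, N m; "gripper_width": finger opening in m.
Only numpy, scipy, OpenCV 4.12 (cv2) and the standard library are available. Lean on these libraries where they do the work, as an engineer would, in place of code of your own. Each camera call takes 0.05 s, during which the arm holds its last target.

### The job

Two steel balls are jammed in the neck of the tipped clear bottle on the tapping slide. Swivel the blue cover well aside so that the catch box below the mouth is open, then push the bottle up its slide by the orange lug and let it drop so that its rim knocks on the steel edge, again and again until both balls have fallen into the box. Leave the cover open, the bottle back down against the edge, and the other things on the bench where they are.

Things in the scene. Friction and masses are not known exactly. Their poses are not given: they have to be found in the camera images.
- stand: Fixed tapping slide: grey base plate 285 x 125 x 6 mm with an inclined rail, catch box and pivot boss. Origin: on the table, straight below the centre of the bottle's mouth. Its x axis is level and points the way the mouth points (downhill), y left of that, z up. The slide falls 38 degrees towards +x. But for the base and pivot boss, all fixed parts lie within 32 mm either side of its x axis.
- bottle: Clear round bottle, 132 mm long, body 39 mm, neck 24 mm, blue rim 34 mm wide. It can only slide along its axis, up to 42 mm uphill, and slides down by its own weight (280 g) when nothing holds it; at rest its rim leans on the steel edge. Origin: centre of the mouth; its x axis points out of the mouth, 38 degrees below level.
- lug_top (a point): Centre of the top of the orange lug on the bottle: an upright plate, 10 mm thick along the stand's x, 26 mm wide along its y, standing free 40 mm or more above the bottle. Bottle down: (-62, 0, 212) mm in the stand's frame. Push its downhill face uphill, or pinch it from above, then let go. Drops of 25 mm or more free the balls, often in 1 to 3 knocks, sometimes more; drops of a few mm may not.
- rim_home (a point): Fixed point where the centre of the bottle's mouth is when the rim rests on the edge: 95 mm above the stand's origin.
- edge: The hard edge, fixed: a steel bar 50 mm wide that the lower part of the rim strikes, on a dark plate. It moves with the stand; origin as the stand's.
- cover (a joint): Angle of the blue swivel cover about its upright pivot screw, rad: 0 = over the box; grows as its free end (yellow pin) swings from the stand's -y side towards +x. Stops at 1.75; the box is clear from about 1.1. Stays where left (0.05 N m to turn). Plate 72 mm wide, 4 mm thick, top 61.5 mm above the table. Balls that fall on it while shut miss the box.
- pivot (a point): Centre of the cover's pivot screw, on the cover's top face; in the stand's frame at (35, 60, 61.5) mm.
- pin_top (a point): Centre of the top of the yellow upright pin on the cover's free end: 12 mm thick, 40 mm tall (top 101.5 mm, foot 61.5 mm above the table), 135 mm from the pivot. At joint 0 it is at (35, -75) mm in the stand's frame.
- ball1: Steel ball, 14 mm, 11 g, jammed in the neck about 27 mm behind the mouth between two dark sprung rubber studs
- ball2: Steel ball like ball1, jammed just behind it
- ball1_center (a point): centre of ball1
- ball2_center (a point): centre of ball2
- box_in (a point): Centre of the inner floor of the clear open-topped catch box: inside 64 mm along the stand's x, 58 mm along its y, rim 49 mm above this floor (56 mm above the table).
- wash_bottle: Bystander: white 70 mm wide wash bottle with red cap and bent spout, 190 mm tall; origin: centre of its underside
- petri_dish: Bystander: clear glass dish, 86 mm wide, 16 mm high; origin: centre of its underside
- jar: Bystander: clear jar with white cap, 48 mm wide, 55 mm high; origin: centre of its underside
- sample_box1: Bystander: clear box 45 x 35 x 16 mm with a dark chip on it; origin: centre of its underside
- sample_box2: Bystander: a second clear box like sample_box1
- tweezers: Bystander: steel tweezers 110 mm long, lying flat, 9 mm high; origin: under their middle

How it is judged:
By the outcome, as a careful person would: the job done as asked, in the order asked, and still so for the second after the job is handed in, with the robot touching nothing.
It also fails if it takes over 54 s, if anything falls off the work surface, if the arm or the gripper's body presses on something with over 40 N, if the wrist force passes 120 N, or if a joint passes its speed limit or range.

## Working session

There is one attempt and no reset: what is moved stays moved. The work goes in short steps, Python scripts to look and compute and a tool call to move; the robot and the scene stay as the last step left them, time stands still between calls to the robot, and variables do not carry over. Pictures are saved under pics/ and viewed, and the job is handed in when it is done.

Besides the shell and the picture viewer there is one more tool, called after ">>>" by a JSON object that holds its "api" and its "payload". carry_out: Moves the arm, as the interface text tells. Its arguments: {"type":"object","properties":{"motion":{"type":"array"}},"required":["motion"]}

```bash
mkdir -p pics; ls
cat > h.py <<'E'
import numpy as np, cv2
from scipy.spatial.transform import Rotation as R
from bench import ctrl
def ray(p,rc):
    f=210/np.tan(np.radians(p["vertical_fov"])/2)
    d=np.array([(rc[1]-p["cx"])/f,(rc[0]-p["cy"])/f,1.]); T=np.array(p["cam_to_world"])
    return T[:3,3],T[:3,:3]@(d/np.linalg.norm(d))
def atz(p,rc,z):
    o,d=ray(p,rc); return o+d*(z-o[2])/d[2]
def proj(p,X):
    f=210/np.tan(np.radians(p["vertical_fov"])/2); T=np.array(p["cam_to_world"])
    c=T[:3,:3].T@(np.array(X)-T[:3,3]); return [p["cy"]+f*c[1]/c[2],p["cx"]+f*c[0]/c[2]]
def save(p,n): cv2.imwrite("pics/%s.png"%n,np.ascontiguousarray(p["frame"][:,:,::-1]))
E
python3 - <<'E'
from h import *
s=ctrl.observe(); print(s["time_s"],s["eef_pos"],s["tool_rot"],s["wrist_force"],s["gripper_width"])
for n,z in (("top",0),("scene",0)):
    p=ctrl.capture(n); save(p,n+"0")
    print(n,np.round(p["cam_to_world"],3).tolist())
    for t in ("stand","lug_top","pivot","pin_top","rim_home","box_in","wash_bottle","petri_dish","jar","sample_box1","tweezers"):
        zz={"lug_top":.212,"pivot":.0615,"pin_top":.1015,"rim_home":.095,"box_in":.007}.get(t,0)
        for r in ctrl.mark_of(p,t)[:2]:
            print(t,round(r["conf"],2),np.round(r["position"],1),np.round(atz(p,r["position"],zz),4))
E
```

```text
pics
0.0 [0.21568219 0.58595656 0.22145756] [ 8.20218691e-01  5.72049287e-01 -8.44752216e-04  4.44364642e-04] [-0.08468241  0.39326644 -0.83194806] 0.08681575616353795
top [[0.029, -0.985, 0.167, 0.248], [-1.0, -0.03, -0.005, -0.009], [0.01, -0.167, -0.986, 1.743], [0.0, 0.0, 0.0, 1.0]]
stand 0.56 [193.  274.4] [0.5996 0.0026 0.    ]
lug_top 0.73 [161.1 269.4] [0.6508 0.0185 0.212 ]
lug_top 0.42 [234.8 127.2] [0.4234 0.4142 0.212 ]
pivot 0.6 [200.3 292.1] [ 0.5654 -0.0544  0.0615]
pin_top 0.75 [206.  251.3] [0.5362 0.0715 0.1015]
rim_home 0.84 [191.6 270.8] [0.5845 0.0132 0.095 ]
box_in 0.86 [204.8 271.8] [0.5588 0.0098 0.007 ]
wash_bottle 0.56 [195.9 271.4] [0.5896 0.0121 0.    ]
wash_bottle 0.55 [174.5 176.9] [0.6518 0.3249 0.    ]
petri_dish 0.78 [235.1 173.3] [ 0.4512  0.3244 -0.    ]
jar 0.68 [192.5 391.6] [ 0.613 -0.382  0.   ]
sample_box1 0.75 [238.3 404. ] [ 0.4629 -0.4213  0.    ]
sample_box1 0.6 [210.7 428.3] [ 0.556  -0.5018  0.    ]
tweezers 0.63 [234.6 126.7] [0.4483 0.4745 0.    ]
scene [[0.782, 0.472, -0.407, 0.945], [0.623, -0.6, 0.502, -0.552], [-0.007, -0.646, -0.76
[... 208 characters left out ...]
.602  0.1218 0.0615]
pivot 0.55 [246.6 288.2] [ 0.5675 -0.0555  0.0615]
pin_top 0.78 [204.1 311.6] [0.5457 0.0843 0.1015]
pin_top 0.69 [251.7 306.2] [ 0.6318 -0.0606  0.1015]
rim_home 0.57 [248.9 308.8] [ 0.6296 -0.0453  0.095 ]
rim_home 0.28 [378.5 169.7] [ 0.591 -0.502  0.095]
box_in 0.61 [239.2 296. ] [0.5469 0.0102 0.007 ]
wash_bottle 0.92 [197.9 381.6] [0.6661 0.3244 0.    ]
petri_dish 0.24 [248.2 308.9] [0.5943 0.0119 0.    ]
jar 0.86 [355.  224.8] [ 0.6172 -0.3746  0.    ]
sample_box1 0.86 [379.6 169.6] [ 0.5544 -0.4984  0.    ]
sample_box1 0.75 [324.8 171.9] [ 0.4547 -0.4038  0.    ]
tweezers 0.52 [150.4 349.8] [0.4574 0.4604 0.    ]
tweezers 0.35 [229.1 312.3] [0.5607 0.0764 0.    ]
```

View pics/top0.png

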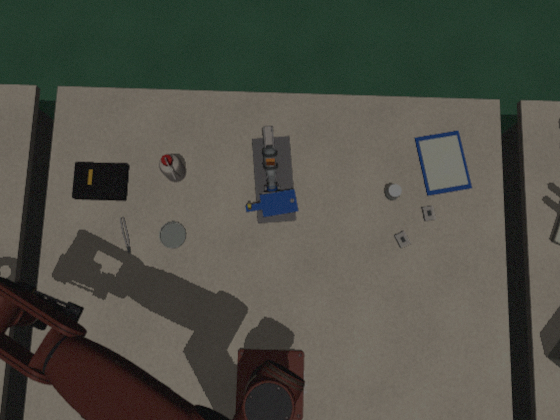

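View pics/scene0.png

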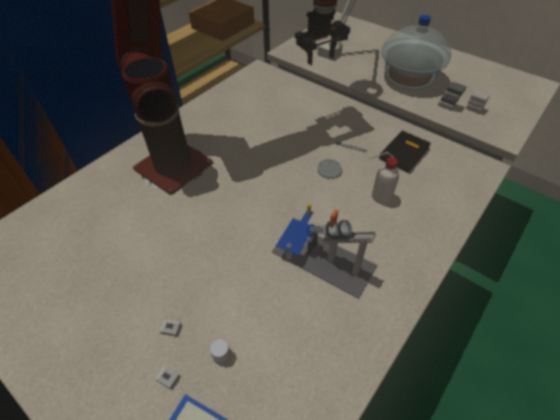

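Run:
```python
from h import *
p=ctrl.capture("top"); q=ctrl.capture("scene")
# fit stand pose
from scipy.optimize import least_squares
P={"lug_top":(-.062,0,.212),"pivot":(.035,.06,.0615),"pin_top":(.035,-.075,.1015),"rim_home":(0,0,.095),"stand":(0,0,0)}
obs=[]
for im in(p,q):
    for t in P:
        for r in ctrl.mark_of(im,t)[:2]: 
            obs.append((im,t,np.array(r["position"])))
W=lambda v,X:np.array([v[0]+np.cos(v[2])*X[0]-np.sin(v[2])*X[1],v[1]+np.sin(v[2])*X[0]+np.cos(v[2])*X[1],X[2]])
fun=lambda v:np.concatenate([np.array(proj(im,W(v,P[t])))-o for im,t,o in obs])
s=least_squares(fun,[.59,.01,3.3],loss="cauchy",f_scale=1.5)
print(s.x)
for (im,t,o),e in zip(obs,fun(s.x).reshape(-1,2)): print(im is p,t,np.round(o),np.round(e,1))
for t in P: print(t,W(s.x,P[t]))
for n,im in(("top",p),("scene",q)):
    a=np.ascontiguousarray(im["frame"][:,:,::-1])
    r,c=[int(k) for k in proj(im,W(s.x,(0,0,.1)))]
    y0,x0=max(r-75,0),max(c-100,0)
    a=cv2.resize(a[y0:y0+150,x0:x0+200],None,fx=4,fy=4,interpolation=cv2.INTER_CUBIC)
    for t in P:
        u=proj(im,W(s.x,P[t])); cv2.drawMarker(a,(int(4*(u[1]-x0)),int(4*(u[0]-y0))),(0,0,255),0,14,1)
    cv2.imwrite(f"pics/fit_{n}.png",a)
```

```text
[0.59160905 0.01177718 3.27051982]
True lug_top [161. 268.] [-0.8  1. ]
True lug_top [239. 401.] [ -78.3 -131.9]
True pivot [201. 291.] [-0.4  0.2]
True pin_top [206. 248.] [-4.  -0.3]
True rim_home [189. 270.] [0.3 0.8]
True rim_home [206. 250.] [-17.1  21.7]
True stand [193. 274.] [ 2.1 -2.5]
True stand [213. 428.] [ -17.8 -156.9]
False lug_top [214. 332.] [-3.5  1.3]
False lug_top [379. 169.] [-168.5  164.5]
False pivot [356. 224.] [-110.8   64.1]
False pivot [245. 289.] [-0.1 -0.5]
False pin_top [204. 312.] [ 1.2 -0.5]
False rim_home [231. 312.] [-2.7 -2.7]
False stand [250. 308.] [-2.7  0.6]
lug_top [0.65309448 0.01974854 0.212     ]
pivot [ 0.56461376 -0.0522248   0.0615    ]
pin_top [0.54725677 0.08165475 0.1015    ]
rim_home [0.59160905 0.01177718 0.095     ]
stand [0.59160905 0.01177718 0.        ]
```

View pics/fit_top.png

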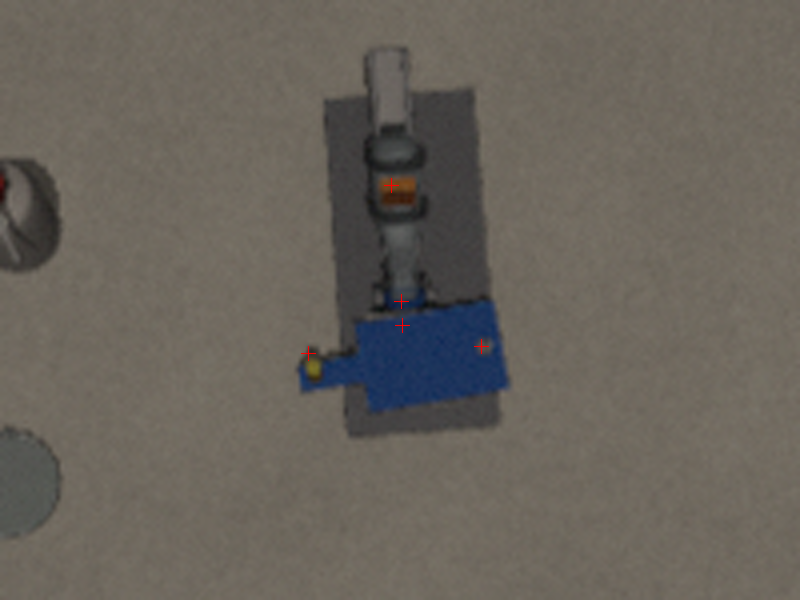

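View pics/fit_scene.png

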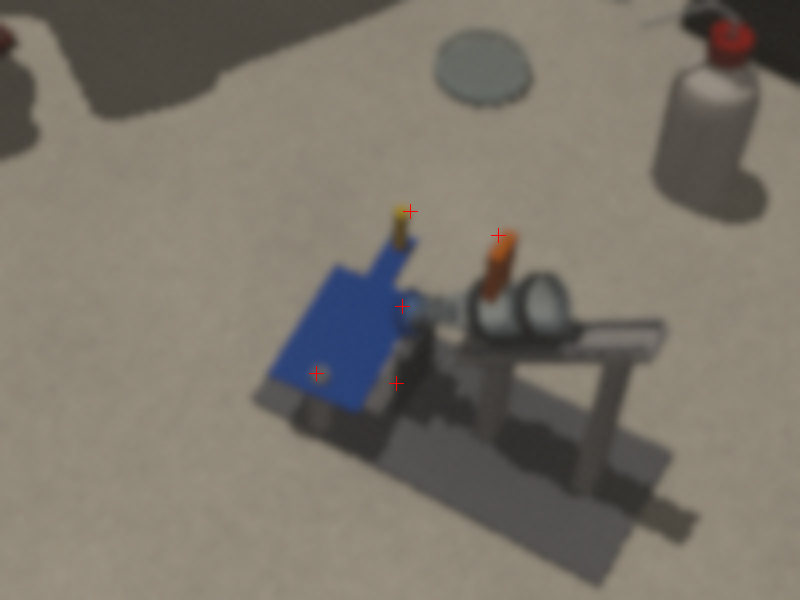

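```bash
cat >> h.py <<'E'
from scipy.optimize import least_squares
W=lambda v,X:np.array([v[0]+np.cos(v[2])*X[0]-np.sin(v[2])*X[1],v[1]+np.sin(v[2])*X[0]+np.cos(v[2])*X[1],X[2]])
E
python3 - <<'E'
from h import *
p=ctrl.capture("top"); q=ctrl.capture("scene")
c0=[0.59160905,0.01177718,3.27051982]
off={}
for n,im in(("t",p),("s",q)):
    r,c=[int(k) for k in proj(im,W(c0,(0,0,.1)))]; off[n]=(im,r-75,c-100)
px=lambda n,x,y:(off[n][0],np.array([off[n][1]+y/4,off[n][2]+x/4]))
obs=[(*px("t",398,185),(-.062,0,.212)),(*px("t",485,346),(.035,.06,.0615)),
(*px("t",325,100),None),(*px("s",511,236),(-.062,0,.212)),(*px("s",319,374),(.035,.06,.0615))]
obs=[o for o in obs if o[2]]
fun=lambda v:np.concatenate([np.array(proj(im,W(v,X)))-o for im,o,X in obs])
s=least_squares(fun,c0); print(s.x,np.round(fun(s.x),1))
s2=least_squares(lambda v:np.r_[fun(v),(v[2]-3.24)*100],c0); print(s2.x,np.round(fun(s2.x),1))
v=s2.x
# pin triangulate
a=px("t",313,366);b=px("s",402,211)
print("pin t",atz(p,a[1],.1015),"s",atz(q,b[1],.1015))
print("lug",W(v,(-.062,0,.212)),"piv",W(v,(.035,.06,.0615)),"pin0",W(v,(.035,-.075,.1)))
# base plate corners
for n,L in(("t",[(325,100),(473,88),(347,437),(498,425)]),("s",[(600,586),(253,400)])):
    for x,y in L:
        w=atz(off[n][0],px(n,x,y)[1],.006); d=w[:2]-v[:2]; c,s_=np.cos(v[2]),np.sin(v[2]); print(n,np.round(w,3),"stand",np.round([c*d[0]+s_*d[1],-s_*d[0]+c*d[1]],3))
E
```

```text
[0.59483826 0.01155367 3.25933091] [-1.  -1.2 -0.8 -0.8  0.6 -2.2  0.2  0.1]
[0.59526897 0.01187709 3.24225773] [-1.2 -0.9 -0.6 -1.1  0.9 -2.2 -0.1  0.1]
pin t [0.537617   0.07789208 0.1015    ] s [0.542308   0.07848363 0.1015    ]
lug [0.65695509 0.01810779 0.212     ] piv [ 0.56647586 -0.05133649  0.0615    ] pin0 [0.55290902 0.08298008 0.1       ]
t [0.779 0.082 0.006] stand [-0.19  -0.051]
t [ 0.793 -0.041  0.006] stand [-0.191  0.072]
t [0.497 0.053 0.006] stand [ 0.094 -0.051]
t [ 0.511 -0.068  0.006] stand [0.092 0.071]
s [ 0.799 -0.04   0.006] stand [-0.197  0.072]
s [ 0.519 -0.07   0.006] stand [0.084 0.073]
```

```bash
cat >> h.py <<'E'
def rows(pos,ang,n,grip,pos0=None,ang0=None):
    """straight rows to pos with tool down and jaw angle ang(deg)"""
    s=ctrl.observe(); p0=np.array(s["eef_pos"]) if pos0 is None else np.array(pos0)
    R0=R.from_quat(s["tool_rot"]) if ang0 is None else down(ang0)
    R1=down(ang); w=(R0.inv()*R1).as_rotvec(); out=[]
    for i in range(n):
        Ri=R0*R.from_rotvec(w*i/n); d=Ri.inv().apply((np.array(pos)-p0)/n)*100
        out.append([*np.round(np.degrees(w/n),1),*np.round(d,2),grip]); 
    for o in out: print([float(k) for k in o])
def down(a):
    a=np.radians(a); x=np.array([np.cos(a),np.sin(a),0]); z=np.array([0,0,-1.]); return R.from_matrix(np.c_[x,np.cross(z,x),z])
E
python3 -c "
from h import *
rows([.541,.078,.20],11.5,11,.45)"
```

```text
[-0.0, 0.0, 5.3, -3.32, 4.37, 0.2, 0.45]
[-0.0, 0.0, 5.3, -2.9, 4.66, 0.2, 0.45]
[-0.0, 0.0, 5.3, -2.46, 4.91, 0.2, 0.45]
[-0.0, 0.0, 5.3, -1.99, 5.11, 0.2, 0.45]
[-0.0, 0.0, 5.3, -1.51, 5.27, 0.2, 0.45]
[-0.0, 0.0, 5.3, -1.02, 5.39, 0.2, 0.45]
[-0.0, 0.0, 5.3, -0.52, 5.46, 0.2, 0.45]
[-0.0, 0.0, 5.3, -0.01, 5.49, 0.2, 0.45]
[-0.0, 0.0, 5.3, 0.5, 5.46, 0.2, 0.45]
[-0.0, 0.0, 5.3, 1.0, 5.39, 0.2, 0.45]
[-0.0, 0.0, 5.3, 1.49, 5.28, 0.2, 0.45]
```

>>> {"api": "carry_out", "payload": {"motion": [[[0,0,5.3,-3.3,4.4,0.2,0.45],[0,0,5.3,-2.9,4.7,0.2,0.45],[0,0,5.3,-2.5,4.9,0.2,0.45],[0,0,5.3,-2.0,5.1,0.2,0.45],[0,0,5.3,-1.5,5.3,0.2,0.45]]]}}

```text
time_s: 2.52
eef_pos: [0.3655, 0.3512, 0.2124]
tool_rot: [0.931, 0.366, 0.001, -0.001]
wrist_force: [0.2, 0.7, 0.3]
gripper_width: 0.0452
```

```bash
python3 -c "
from h import *
rows([.541,.078,.20],11.5,5,.45);rows([.541,.078,.20],11.5,10,.45)"
```

```text
[-0.0, -0.0, 6.3, -1.15, 6.39, 0.24, 0.45]
[-0.0, -0.0, 6.3, -0.44, 6.48, 0.25, 0.45]
[-0.0, -0.0, 6.3, 0.27, 6.49, 0.25, 0.45]
[-0.0, -0.0, 6.3, 0.98, 6.42, 0.25, 0.45]
[-0.0, -0.0, 6.3, 1.67, 6.27, 0.25, 0.45]
[-0.0, -0.0, 3.1, -0.57, 3.2, 0.12, 0.45]
[-0.0, -0.0, 3.1, -0.4, 3.22, 0.12, 0.45]
[-0.0, -0.0, 3.1, -0.22, 3.24, 0.12, 0.45]
[-0.0, -0.0, 3.1, -0.04, 3.25, 0.12, 0.45]
[-0.0, -0.0, 3.1, 0.14, 3.24, 0.12, 0.45]
[-0.0, -0.0, 3.1, 0.31, 3.23, 0.12, 0.45]
[-0.0, -0.0, 3.1, 0.49, 3.21, 0.12, 0.45]
[-0.0, -0.0, 3.1, 0.66, 3.18, 0.12, 0.45]
[-0.0, -0.0, 3.1, 0.84, 3.14, 0.12, 0.45]
[-0.0, -0.0, 3.1, 1.01, 3.09, 0.12, 0.45]
```

>>> {"api": "carry_out", "payload": {"motion": [[[0,0,6.3,-1.0,6.1,0.2,0.45],[0,0,6.3,-0.4,6.1,0.2,0.45],[0,0,6.3,0.3,6.1,0.2,0.45],[0,0,6.3,1.0,6.1,0.2,0.45],[0,0,6.3,1.6,6.1,0.2,0.45]]]}}

```text
time_s: 3.15
eef_pos: [0.5338, 0.0875, 0.2041]
tool_rot: [0.996, 0.091, 0.004, -0.002]
wrist_force: [0.5, 1.6, 1.2]
gripper_width: 0.0393
```

Run:
```python
from h import *
p=ctrl.capture("wrist"); save(p,"w1")
print(p["vertical_fov"],p["cx"],p["cy"])
for t in("pin_top","pivot","lug_top","rim_home"): 
    for r in ctrl.mark_of(p,t)[:2]: print(t,r["conf"],np.round(r["position"],1))
rows([.541,.078,.20],11.5,1,.45)
```

```text
65.70646984690485 275.53192446976226 205.9426183109808
pin_top 0.85 [211.7 279.3]
pivot 0.76 [321.6 282.3]
rim_home 0.9 [289.6 326. ]
[-0.2, -0.4, -0.9, 0.62, 1.28, 0.37, 0.45]
```

View pics/w1.png

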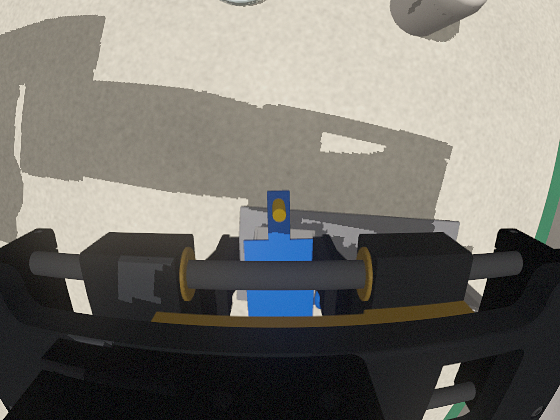

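```bash
cat >> h.py <<'E'
def wray(p,rc):
    f=210/np.tan(np.radians(p["vertical_fov"])/2); u=np.array([rc[1]-p["cx"],rc[0]-p["cy"]]); r=np.linalg.norm(u); th=r/f
    d=np.array([*(np.sin(th)*u/max(r,1e-9)),np.cos(th)]); T=np.array(p["cam_to_world"]); return T[:3,3],T[:3,:3]@d
def watz(p,rc,z):
    o,d=wray(p,rc); return o+d*(z-o[2])/d[2]
E
python3 - <<'E'
from h import *
p=ctrl.capture("wrist"); save(p,"w2")
print(ctrl.observe()["eef_pos"])
for t,z in(("pin_top",.1015),("pivot",.0615),("rim_home",.095)): 
    for r in ctrl.mark_of(p,t)[:1]: print(t,r["conf"],np.round(r["position"],1),watz(p,r["position"],z))
print(watz(p,(215,279),.1015)); print(watz(p,(191,267),.0615),watz(p,(191,290),.0615),watz(p,(240,245),.0615),watz(p,(240,312),.0615))
E
```

```text
[0.5323045  0.09010186 0.20371518]
pin_top 0.86 [211.8 280. ] [0.53626391 0.08709616 0.1015    ]
pivot 0.65 [324.4 279.7] [ 0.56346432 -0.052287    0.0615    ]
rim_home 0.85 [295.5 326.3] [0.59610175 0.01153508 0.095     ]
[0.53595901 0.08419252 0.1015    ]
[0.52304196 0.09432257 0.0615    ] [0.54461073 0.09833468 0.0615    ] [0.51025953 0.04134714 0.0615    ] [0.57602837 0.05345318 0.0615    ]
```

Run:
```python
from h import *
rows([.537,.081,.19],12,1,.45); rows([.537,.081,.08],12,2,.45,[.537,.081,.19],12)
```

```text
[-0.2, -0.4, -1.3, 0.27, 1.05, 1.39, 0.45]
[0.0, 0.0, 0.0, 0.0, 0.0, 5.5, 0.45]
[0.0, 0.0, 0.0, 0.0, 0.0, 5.5, 0.45]
```

>>> {"api": "carry_out", "payload": {"motion": [[[-0.2,-0.4,-1.3,0.3,1.0,1.4,0.5],[0,0,0,0,0,0,0.5],[0,0,0,0,0,4,0.5],[0,0,0,0,0,3,0.5],[0,0,0,0,0,0,0.5]]]}}

```text
time_s: 4.22
eef_pos: [0.5372, 0.0831, 0.1176]
tool_rot: [0.994, 0.108, 0.0, 0.0]
wrist_force: [-0.7, -0.3, -0.3]
gripper_width: 0.0435
```

Run:
```python
from h import *
p=ctrl.capture("wrist"); save(p,"w3")
s=ctrl.observe();print(s["eef_pos"],s["gripper_width"],s["wrist_force"])
for t,z in(("pin_top",.1015),("pivot",.0615),("rim_home",.095)): 
    for r in ctrl.mark_of(p,t)[:1]: print(t,r["conf"],np.round(r["position"],1),watz(p,r["position"],z))
rows([.537,.081,.08],12,1,.45)
```

```text
[0.53829257 0.08314155 0.11914018] 0.04325279759501034 [ 0.15821875  0.08645647 -0.22405458]
pin_top 0.71 [244.7 276.6] [0.53664624 0.08386927 0.1015    ]
[0.1, -0.5, 0.4, -0.41, 0.12, 4.17, 0.45]
```

View pics/w3.png

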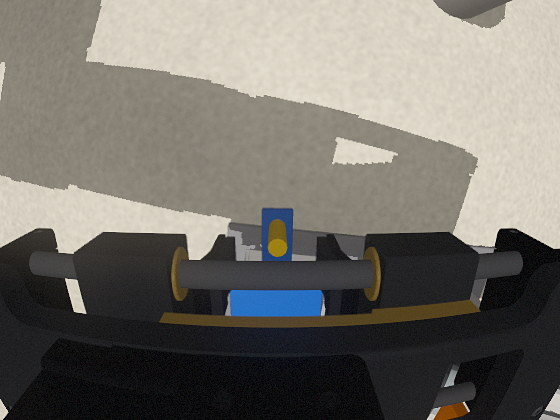

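>>> {"api": "carry_out", "payload": {"motion": [[[0.1,-0.5,0.4,-0.4,0.1,4.0,0.45],[0,0,0,0,0,0,0.22],[0,0,0,0,0,0,0.22],[0,0,-6,-1.4,0.1,0,0.22],[0,0,-8,-1.9,0.1,0,0.22]]]}}

```text
time_s: 5.05
eef_pos: [0.5137, 0.0708, 0.0915]
tool_rot: [0.973, 0.229, 0.008, 0.002]
wrist_force: [0.6, 0.0, -0.4]
gripper_width: 0.0197
```

```bash
cat > sw.py <<'E'
from h import *
s=ctrl.observe(); x=R.from_quat(s["tool_rot"]).as_matrix()[:,0]; e=np.array(s["eef_pos"])
pv=np.array([.565,-.0515]); d=e[:2]-pv
a=np.arctan2(d[1],d[0])-(3.242-np.pi/2)
print(s["time_s"],e,"F",np.round(s["wrist_force"],1),"w",s["gripper_width"],"r",np.linalg.norm(d),"a",a%(2*np.pi),"jaw",np.degrees(np.arctan2(x[1],x[0])),"want",np.degrees((a+3.242)%(2*np.pi))-180)
print("j",np.round(s["joints"],2))
def tgt(a):  return [*(pv+.1355*np.array([np.sin(a)*np.cos(3.242)+np.cos(a)*np.sin(3.242),np.sin(a)*np.sin(3.242)-np.cos(a)*np.cos(3.242)])),.08]
print("tgt1.5",tgt(1.5))
E
python3 sw.py
```

```text
5.05 [0.51365235 0.07083775 0.09150747] F [ 0.6  0.  -0.4] w 0.019747454154211187 r 0.1326767014485072 a 0.2969829724213906 jaw 26.43326149802664 want 22.768788088408684
j [-0.01  0.09  1.93 -0.    1.1  -0.48]
tgt1.5 [np.float64(0.42955939970530954), np.float64(-0.0555117068454586), 0.08]
```

>>> {"api": "carry_out", "payload": {"motion": [[[0,0,0,0,0,1.0,0.22],[0,0,-6,-2.0,0.0,0.3,0.22],[0,0,-8,-2.0,0.1,0.2,0.22],[0,0,-8,-2.0,0.1,0.1,0.22],[0,0,-8,-2.0,0.1,0.1,0.22]]]}}

```text
time_s: 5.68
eef_pos: [0.4589, 0.0212, 0.0788]
tool_rot: [0.88, 0.475, 0.014, 0.007]
wrist_force: [0.5, 0.4, 0.8]
gripper_width: 0.0185
```

```bash
python3 sw.py
```

```text
5.675 [0.45888485 0.02118978 0.07882412] F [0.5 0.4 0.8] w 0.018530833163979125 r 0.12862437471363242 a 0.8697954560462704 jaw 56.71754938313324 want 55.58852585252086
j [-0.13 -0.05  2.1   0.    1.06 -1.12]
tgt1.5 [np.float64(0.42955939970530954), np.float64(-0.0555117068454586), 0.08]
```

>>> {"api": "carry_out", "payload": {"motion": [[[0,0,0,0,-0.6,0,0.22],[0,0,-8,-2.0,0.0,0.1,0.22],[0,0,-8,-2.0,0.0,0.0,0.22],[0,0,-8,-2.0,0.0,0.1,0.22],[0,0,-8,-2.0,0.0,0.0,0.22]]]}}

```text
time_s: 6.3
eef_pos: [0.4295, -0.048, 0.0791]
tool_rot: [0.717, 0.697, 0.015, 0.014]
wrist_force: [1.1, 0.5, -0.1]
gripper_width: 0.0191
```

```bash
python3 sw.py
```

```text
6.3 [ 0.42952544 -0.04800079  0.07908142] F [ 1.1  0.5 -0.1] w 0.019136444556511208 r 0.1355197451073159 a 1.4445654348695327 jaw 88.42556798240517 want 88.5204198299175
j [-0.31 -0.13  2.17  0.02  1.06 -1.86]
tgt1.5 [np.float64(0.42955939970530954), np.float64(-0.0555117068454586), 0.08]
```

>>> {"api": "carry_out", "payload": {"motion": [[[0,0,0,-0.4,0,0,0.22],[0,0,0,0,0,0,0.4],[0,0,0,0,0,-4,0.4],[0,0,0,0,0,-6,0.4],[0,0,0,0,0,-6,0.4]]]}}

```text
time_s: 6.92
eef_pos: [0.4213, -0.0487, 0.2387]
tool_rot: [0.724, 0.689, 0.014, 0.009]
wrist_force: [1.4, -1.0, 0.6]
gripper_width: 0.034
```

Run:
```python
from h import *
p=ctrl.capture("top"); q=ctrl.capture("scene")
a=np.ascontiguousarray(p["frame"][:,:,::-1])[120:270,180:380];b=np.ascontiguousarray(q["frame"][:,:,::-1])[170:320,220:420]
cv2.imwrite("pics/open.png",np.hstack([cv2.resize(k,None,fx=2,fy=2,interpolation=cv2.INTER_CUBIC) for k in(a,b)]))
print(ctrl.observe()["eef_pos"])
```

```text
[ 0.42568698 -0.05012561  0.24500319]
```

View pics/open.png

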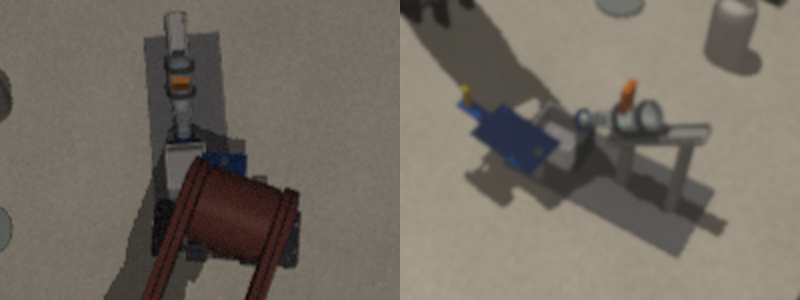

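Run:
```python
from h import *
rows([.622,.0145,.26],5.7,10,0)
```

```text
[0.2, -0.2, 8.2, 0.74, 1.93, -0.06, 0.0]
[0.2, -0.2, 8.2, 1.01, 1.81, -0.07, 0.0]
[0.2, -0.2, 8.2, 1.25, 1.65, -0.08, 0.0]
[0.2, -0.2, 8.2, 1.47, 1.45, -0.09, 0.0]
[0.2, -0.2, 8.2, 1.67, 1.23, -0.1, 0.0]
[0.2, -0.2, 8.2, 1.82, 0.98, -0.11, 0.0]
[0.2, -0.2, 8.2, 1.94, 0.71, -0.12, 0.0]
[0.2, -0.2, 8.2, 2.02, 0.43, -0.13, 0.0]
[0.2, -0.2, 8.2, 2.06, 0.14, -0.14, 0.0]
[0.2, -0.2, 8.2, 2.06, -0.16, -0.14, 0.0]
```

>>> {"api": "carry_out", "payload": {"motion": [[[0.2,-0.2,8.2,0.7,1.9,-0.2,0],[0.2,-0.2,8.2,1.0,1.8,-0.2,0],[0.2,-0.2,8.2,1.2,1.6,-0.2,0],[0.2,-0.2,8.2,1.5,1.5,-0.2,0],[0.2,-0.2,8.2,1.7,1.2,-0.2,0]]]}}

```text
time_s: 7.65
eef_pos: [0.5277, -0.0146, 0.2598]
tool_rot: [0.927, 0.375, 0.011, 0.008]
wrist_force: [0.2, -0.3, 0.5]
gripper_width: 0.0013
```

>>> {"api": "carry_out", "payload": {"motion": [[[0.2,-0.2,8.2,1.8,1.0,-0.1,0],[0.2,-0.2,8.2,1.9,0.7,-0.1,0],[0.2,-0.2,8.2,2.0,0.4,-0.1,0],[0.2,-0.2,8.2,2.0,0.1,-0.1,0],[0.2,-0.2,8.2,0,0,0,0]]]}}

```text
time_s: 8.28
eef_pos: [0.6104, 0.0141, 0.2617]
tool_rot: [1.0, 0.008, 0.001, -0.002]
wrist_force: [0.3, -0.1, 0.4]
gripper_width: 0.0004
```

Run:
```python
from h import *
p=ctrl.capture("wrist"); save(p,"w4")
s=ctrl.observe();print(s["eef_pos"],s["gripper_width"],s["wrist_force"])
for t,z in(("lug_top",.212),("rim_home",.095),("pin_top",.1015),("pivot",.0615)): 
    for r in ctrl.mark_of(p,t)[:1]: print(t,r["conf"],np.round(r["position"],1),watz(p,r["position"],z))
rows([.626,.0145,.26],5.7,1,0)
```

```text
[0.60995516 0.014034   0.26152034] 0.0003763619312838051 [ 0.07634317  0.5399976  -1.41975912]
lug_top 0.68 [221.9 342.5] [0.65522765 0.0188864  0.212     ]
rim_home 0.63 [191.9 260.5] [0.59373461 0.01423819 0.095     ]
pin_top 0.95 [238.9 117.7] [ 0.42927004 -0.04070415  0.1015    ]
pivot 0.78 [240.4 236.8] [ 0.56426238 -0.05213253  0.0615    ]
[-0.2, -0.1, -4.2, 1.68, -0.11, 0.24, 0.0]
```

View pics/w4.png

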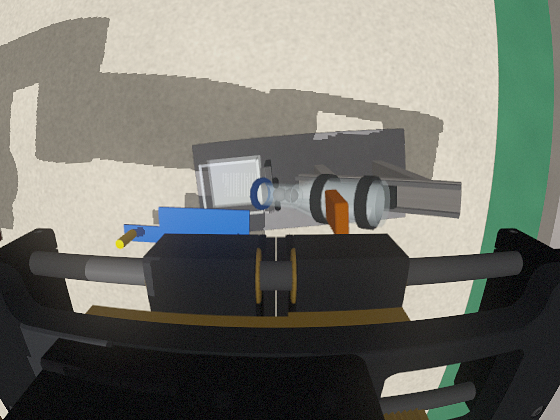

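>>> {"api": "carry_out", "payload": {"motion": [[[0,0,-4.2,0.8,-0.4,0,0],[0,0,0,0,0,3.8,0],[0,0,0,0,0,3.7,0],[0,0,0,0,0,0,0],[0,0,0,0,0,0,0]]]}}

```text
time_s: 9.15
eef_pos: [0.6184, 0.0179, 0.1892]
tool_rot: [0.999, 0.053, 0.004, -0.001]
wrist_force: [1.0, -0.1, 0.9]
gripper_width: 0.0008
```

Run:
```python
from h import *
rows([.635,.0175,.187],5.7,1,0); print(ctrl.observe()["eef_pos"],ctrl.observe()["wrist_force"])
```

```text
[-0.1, -0.5, 0.4, 1.65, 0.22, 0.23, 0.0]
[0.61835254 0.01794282 0.18915219] [ 0.99930603 -0.1237493   0.86275997]
```

>>> {"api": "carry_out", "payload": {"motion": [[[0,-0.5,0.4,1.5,0,0.2,0],[0,0,0,1.0,0,-0.7,0],[0,0,0,1.4,0,-1.1,0],[0,0,0,1.0,0,-0.8,0],[0,0,0,0,0,0,0]]]}}

```text
time_s: 9.78
eef_pos: [0.6702, 0.0227, 0.223]
tool_rot: [0.999, 0.051, 0.003, -0.0]
wrist_force: [-1.1, 0.1, -0.1]
gripper_width: 0.0005
```

Run:
```python
from h import *
q=ctrl.capture("scene"); w=ctrl.capture("wrist")
b=np.ascontiguousarray(q["frame"][:,:,::-1])[170:320,220:420]; save(w,"w5")
cv2.imwrite("pics/up1.png",cv2.resize(b,None,fx=4,fy=4,interpolation=cv2.INTER_CUBIC))
print(ctrl.observe()["eef_pos"],ctrl.observe()["wrist_force"])
```

```text
[0.66896719 0.02256619 0.22193578] [-3.56975489 -0.87764802  2.75327377]
```

View pics/up1.png

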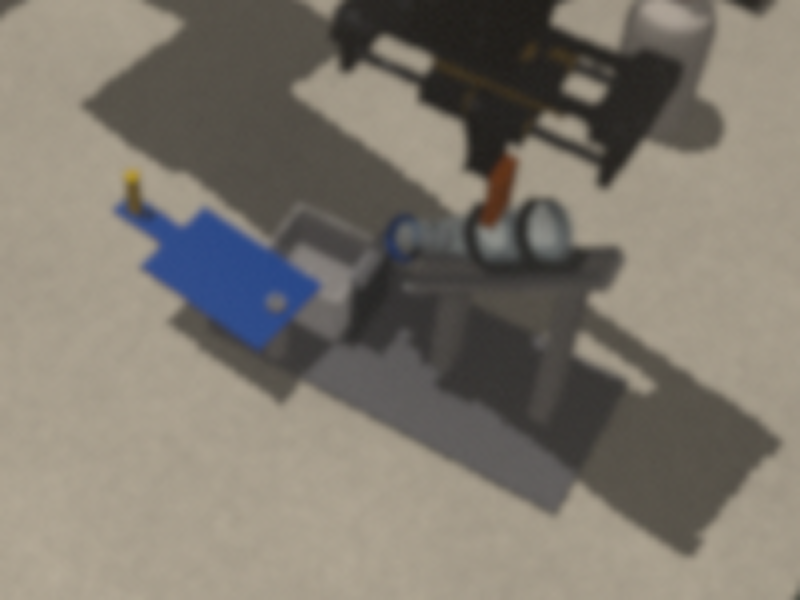

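View pics/w5.png

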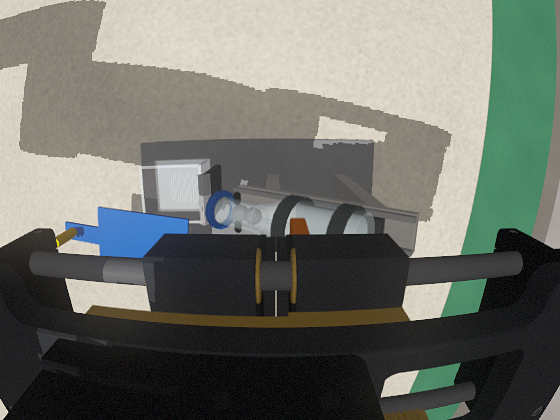

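>>> {"api": "carry_out", "payload": {"motion": [[[0,0,0,-0.2,0,-6.2,0],[0,0,0,-1,0,0,0],[0,0,0,0,0,0,0],[0,0,0,0,0,0,0],[0,0,0,0,0,0,0]]]}}

```text
time_s: 10.5
eef_pos: [0.6556, 0.0213, 0.2834]
tool_rot: [0.999, 0.051, 0.001, -0.001]
wrist_force: [-0.4, 0.4, 0.3]
gripper_width: 0.0005
```

```bash
cat > look.py <<'E'
from h import *
import sys
n=sys.argv[1]
q=ctrl.capture("scene"); w=ctrl.capture("wrist")
b=np.ascontiguousarray(q["frame"][:,:,::-1])[190:290,240:380]
c=np.ascontiguousarray(w["frame"][:,:,::-1])[110:250,80:440]
b=cv2.resize(b,(420,300),interpolation=cv2.INTER_CUBIC);c=cv2.resize(c,(771,300),interpolation=cv2.INTER_CUBIC)
im=np.zeros((600,771,3),np.uint8);im[:300,:420]=b;im[300:]=c
cv2.imwrite(f"pics/{n}.png",im)
s=ctrl.observe();print(s["time_s"],s["eef_pos"],s["wrist_force"])
for t,z in(("lug_top",.212),("pin_top",.1015),("rim_home",.095)):
    for r in ctrl.mark_of(w,t)[:1]: print(t,r["conf"],np.round(r["position"],1),watz(w,r["position"],z))
for t in("ball1_center","ball2_center"):
    for r in ctrl.mark_of(w,t)[:2]: print(t,"w",r["conf"],np.round(r["position"],1),watz(w,r["position"],.11),watz(w,r["position"],.014))
    for r in ctrl.mark_of(q,t)[:2]: print(t,"s",r["conf"],np.round(r["position"],1),atz(q,r["position"],.11),atz(q,r["position"],.014))
E
python3 look.py k1
```

```text
10.6 [0.65566382 0.0212295  0.28349214] [-0.73303259  0.05011478 -0.42719803]
lug_top 0.94 [217.6 276.7] [0.65532961 0.02202791 0.212     ]
pin_top 0.58 [225.4  91.4] [ 0.4309863  -0.04564116  0.1015    ]
rim_home 0.94 [188.  221.9] [0.59577783 0.01512398 0.095     ]
ball1_center w 0.65 [219.7 276.8] [ 0.65934793 -0.01050305  0.11      ] [ 0.66290205 -0.03959247  0.014     ]
ball1_center w 0.41 [179.1 186.1] [0.55828871 0.0244428  0.11      ] [0.53285756 0.00537637 0.014     ]
ball2_center w 0.48 [182.7 198.6] [0.57234907 0.02175907 0.11      ] [0.55095063 0.00192291 0.014     ]
```

View pics/k1.png

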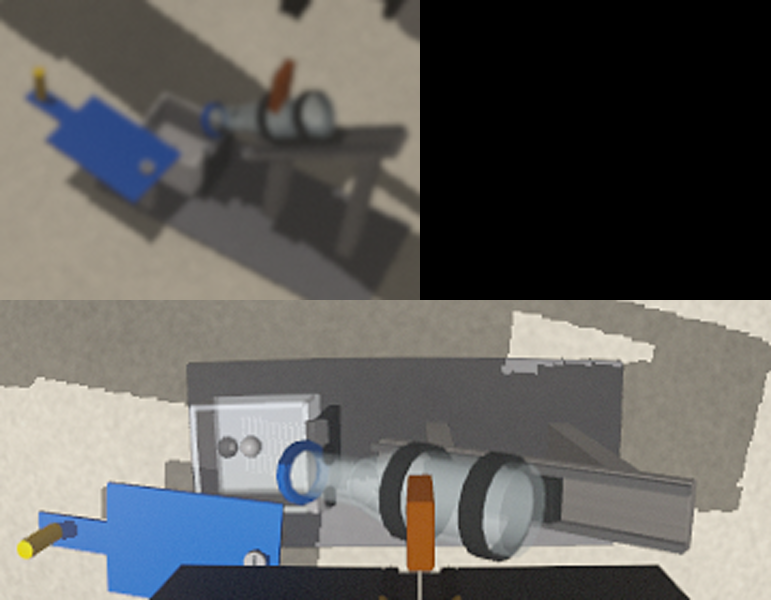

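Run:
```python
from h import *
w=ctrl.capture("wrist"); c=np.ascontiguousarray(w["frame"][:,:,::-1])[145:215,165:285]
cv2.imwrite("pics/z1.png",cv2.resize(c,None,fx=6.5,fy=6.5,interpolation=cv2.INTER_CUBIC))
o=np.array(w["cam_to_world"])[:3,3];print(o)
f=lambda rc:np.round(watz(w,rc,.014),4)
print(f((179,186)),f((179,196.5)),f((182,197)))
```

```text
[0.64701582 0.09090894 0.44553397]
[0.5331 0.0053 0.014 ] [0.5481 0.0066 0.014 ] [0.549  0.0025 0.014 ]
```

View pics/z1.png

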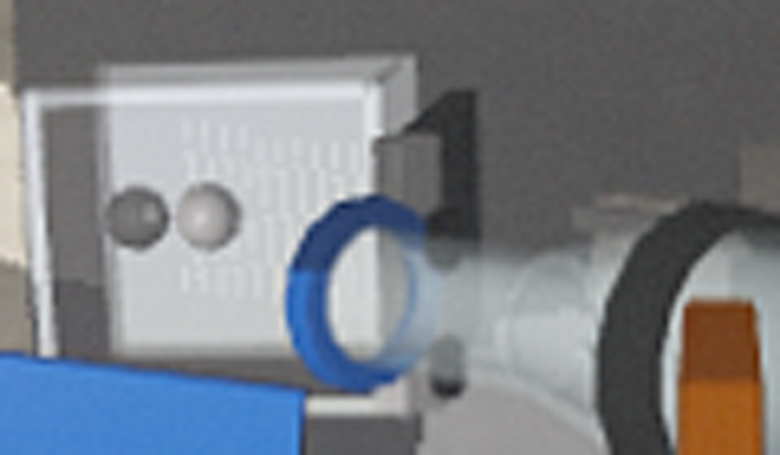

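Run:
```python
from h import *
p=ctrl.capture("top"); save(p,"topend")
for t in ("wash_bottle","petri_dish","jar","sample_box1","tweezers"):
    for r in ctrl.mark_of(p,t)[:2]: print(t,round(r["conf"],2),np.round(r["position"],1))
a=cv2.imread("pics/top0.png").astype(int);b=p["frame"][:,:,::-1].astype(int)
for n,(x,y) in dict(jar=(392,191),s1=(403,239),s2=(428,213)).items(): print(n,abs(a-b)[y-12:y+12,x-12:x+12].mean())
s=ctrl.observe(); print(s["time_s"],s["wrist_force"],s["joint_velocities"])
```

```text
wash_bottle 0.93 [174.4 179.1]
petri_dish 0.8 [234.6 173.4]
jar 0.57 [193.5 392.5]
sample_box1 0.58 [212.4 425.8]
sample_box1 0.44 [239. 406.]
tweezers 0.45 [233.8 124. ]
jar 11.651041666666666
s1 11.691550925925926
s2 11.565393518518519
11.3 [ 0.24726446 -0.0530812  -0.09230286] [ 0.00217383  0.00063196  0.00039539 -0.00021416  0.00135369 -0.00133795]
```

View pics/topend.png

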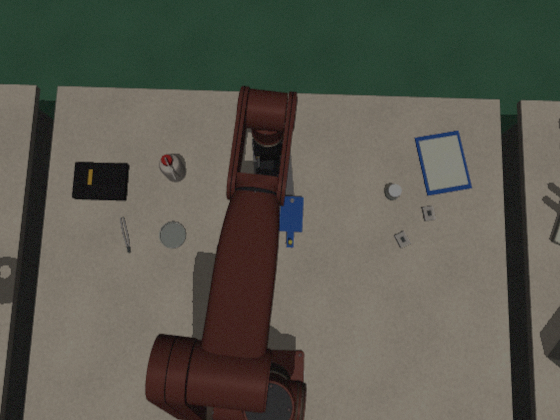

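The top view shows the cover swung aside (pin at about (290, 242)) and the bystanders where they were. The wrist view shows both balls in the box, the neck empty, and the bottle down. I'm handing the job in.

```bash
python3 -c "
from bench import ctrl
print(ctrl.finish_job())"
```

```text
the job is handed in; nothing more can be done
None
```

Both balls are in the catch box, and the job was handed in at about 11.3 s. I swung the cover open by its pin to about 1.4 rad. I then pushed the bottle up its slide by the lug, close to its 42 mm limit, and let it drop. That one knock freed both balls, so I did not repeat it.

**Last checks**
- **Balls:** the wrist picture shows two balls side by side in the box, about 15 mm apart, and an empty neck. One ball lies in shadow, so I zoomed in to make sure it was not just a shadow of the other.
- **Ball detector:** it was unreliable. It put its most confident "ball1" on the lug, and in the scene picture it found no balls. I relied on the zoomed picture instead.
- **Bottle:** its lug was back at its starting position (x about 0.655 m).
- **Cover:** it is still open, with the pin at about (0.43, -0.045) m.
- **Other things on the bench:** they look unmoved. Their marks in the top view shifted by no more than about 3 pixels, which is within the detector's scatter. A direct before-and-after picture comparison told me nothing, because I saw the same difference everywhere I checked.
- **Robot:** the gripper is about 70 mm above the lug, with nearly zero wrist force and touching nothing.

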